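# Set the closing-speed dial of the demonstration drawer

### The job

On top of the little ash drawer unit are two adjuster dials. Turn the larger one clockwise, counting its clicks, until its pointer stands at the fourth click after the long stop mark (the long mark counts as zero), and let go of it there. Leave the smaller dial as it is set.

Things in the scene. Friction and masses are not known exactly. Their poses are not given: they have to be found in the camera images.
- closer (a joint): Setting of the larger dial in rad: 0 at its stop (pointer at the long mark), growing clockwise seen from above, 2.72 at the far stop. 7 clicks 26 deg (0.454 rad) apart, counted from zero, so the fourth is 1.815. Let go, it drops into the nearest click and stays; turning takes under 0.1 N m. Starts at click 1, 2 or 3: one grasp is enough.
- closer_grip (a point): Grip point of the larger dial, on its upright axis, in the middle of its grip bar. Brushed steel disc 64 mm across; the upright bar across it is 58 long, 14 wide, 24 mm high, its top 10.5 mm above this point, the disc's face 13.5 mm below it. The frame turns with the dial: z up, x along the bar to its pointer end (the half with a black line), y across the bar.
- closer_base: Fixed dark round plate under the larger dial, 100 mm across, 8 mm thick; origin at the centre of its underside, on the ash drawer unit's flat top 110 mm above the table, z up. White marks around the disc, one per click: one long (zero, the stop), then six short ones clockwise. Loose samples lie around, none taller than 36 mm above the unit's top.
- latch_tip (a point): Pointer end of the smaller dial, 17 mm out from its axis, x outward along its bar, 32 mm above the unit's top. Same make and materials, but the disc is 38 mm across on a 59 mm plate, the bar 34 long and 10.5 mm wide. It sits about 200 mm to the left or right of the larger dial on the same top. It is not to be turned.

How it is judged:
By the outcome, as a careful person would: the job done as asked, in the order asked, and still so for the second after the job is handed in, with the robot touching nothing.
It also fails if it takes over 38 s, if anything falls off the work surface, if the arm or the gripper's body presses on something with over 40 N, if the wrist force passes 120 N, or if a joint passes its speed limit or range.

### The arm

A 7-joint arm with a two-finger parallel gripper is mounted at the origin on the work surface. World frame = base frame: x ahead of the robot, y to its left, z up, the work surface at z = 0. Lengths are in m, angles in rad, forces in N, time in s.
With the tool pointing down it reaches from about 0.4 to 0.85 m from the base axis. Payload 10.4 kg.
Tool frame: the origin (TCP) lies midway between the tips of the shut fingers; the grasp point (between the pads) lies 19 mm behind it (manip.grasp_offset is the distance from the TCP to the grasp point, in m); z points along the fingers, y is the line along which they close (so a half turn about z gives the same grasp; the last joint's range is limited). The gripper opens to 85 mm and grips with 20 to 120 N. Pads are 22 mm wide; open, the fingers measure 114 mm over their backs; the gripper's body (76 mm by 85 mm) begins 54 mm behind the grasp point. The pads swing forward as they close: fully open they stand 13 mm farther back than shut.
Start: joints at [-1.321, 0.332, -0.065, 1.46, 0.022, 1.35, -0.088], TCP at [0.168, 0.602, 0.231] pointing down, gripper open.
Joint ranges: [-2.6, 2.6], [-0.5, 2.12], [-1.47, 1.34], [0.16, 2.42], [-1.27, 4.41], [0.06, 2.06], [-2.6, 2.6]. Speed limits (rad/s): [2.22, 2.22, 2.79, 2.79, 3.14, 3.14, 3.14].

### API

Orientations are given as a unit quaternion [x, y, z, w].
In Python, from workcell import manip gives the robot as it stands.
- The arm moves only by the shell command python3 jog.py [FORCE], which reads ROWS from standard input. ROWS is a JSON list of rows, 1 to 20 of them, each written [[rx, ry, rz], [dx, dy, dz], opening]: a rotation vector rx, ry, rz in shares of 180 degrees (1.0 is 180 degrees), then dx, dy, dz in fractions of the full range, 1 being 75 cm, then the opening from 0.0 (shut) to 1.0 (fully open); each row is the pose to reach, as a shift and turn from the pose commanded when the command began, along the tool's axes at that moment; what a row does not reach only later rows make up. A row lasts 1/8 s, in which the tool goes at most 0.0625 m and 0.188 rad, less where a joint would pass 70% of its speed; a pose out of reach is approached as far as the arm can. The fingers move at their own pace and stop on an object; FORCE is the grip in N (left out, the last holds). Time passes only in rows, so rows that do not move let the fingers close. It prints the time, the measured TCP pose, the force, the opening and the grip force at its end. A shift or turn number past 1, either way, is cut back to 1. Input that does not fit is refused with a message, and nothing moves.
- manip.get_obs(): the state, without advancing time (a new reading comes with each control period).
- manip.camera(name): name is "scene" or "top"; returns the picture (400x640x3 uint8, blue, green, red); there is no depth.
- manip.calibration(name): a dict with "fx", "fy", "cx", "cy" (pixels), "world_from_camera" (4x4, takes a point from camera to world coordinates). Camera axes: x right, y up, looking along -z (the intrinsics and any distortion apply to the point x, -y, -z); pixel columns grow to the right and rows downward; lengths in m; the calibration is good to about 2 mm. A picture is of the moment at which its call begins. calibration takes no time and is no camera call.
- manip.hand_in(): hands the job in; it is judged then, once.
The state is a dict: "clock": time; "joint_pos": joint angles; "joint_velocities": joint speeds; "tau": joint torques, N m; "position": TCP position; "ee_rot": TCP orientation; "ft_force": force on the tool from outside, world axes, zero at the start; "torque": the same for the moment, N m; "grip_width": opening from 0.0 (shut) to 1.0 (fully open); "grasp_force": force on a finger pad.
Only numpy, scipy, OpenCV 4.12 (cv2) and the standard library are available. Lean on these libraries where they do the work, as an engineer would, in place of code of your own. Each camera call takes 0.05 s, during which the arm holds its last target. There are 200 camera calls.

## Working session

There is one attempt and no reset: what is moved stays moved. The work goes in short steps, Python scripts to look and compute and a shell command to move; the robot and the scene stay as the last step left them, time stands still between calls to the robot, and variables do not carry over. Pictures are saved under pics/ and viewed, at most 10 in all, crops included, and the job is handed in when it is done.

```bash
ls; mkdir -p pics
python3 - <<'E'
from workcell import manip
import cv2
for n in("scene","top"):
    cv2.imwrite(f"pics/{n}0.png",manip.camera(n)); print(n,manip.calibration(n))
o=manip.get_obs();print(o)
E
```

```text
jog.py
pics
workcell.py
scene {'fx': 436.73576972594736, 'fy': 436.73576972594736, 'cx': 324.1127877359823, 'cy': 197.46602159690556, 'world_from_camera': array([[ 0.44907015, -0.64695459,  0.6162676 ,  0.94670545],
       [ 0.89340946,  0.33475386, -0.2995987 , -0.1517452 ],
       [-0.01247121,  0.68512014,  0.72832332,  0.62702099],
       [ 0.        ,  0.        ,  0.        ,  1.        ]])}
top {'fx': 396.9590029635779, 'fy': 396.9590029635779, 'cx': 316.08140549578576, 'cy': 199.09925594943098, 'world_from_camera': array([[-0.00858593,  0.97468957, -0.2233977 ,  0.3997098 ],
       [-0.99996097, -0.00790344,  0.00394896,  0.05974608],
       [ 0.0020834 ,  0.22342288,  0.97471938,  0.83264659],
       [ 0.        ,  0.        ,  0.        ,  1.        ]])}
{'clock': 0.1, 'joint_pos': array([-1.32060549,  0.33281328, -0.0646671 ,  1.46086117,  0.0215975 ,
        1.3499035 , -0.08851639]), 'joint_velocities': array([-0.0004235 , -0.00166516, -0.00063356, -0.00193722,  0.00060386,
       -0.0013633 ,  0.00110015]), 'tau': array([ 1.11957888e-03, -6.26744914e+01,  4.87929059e-02, -3.92431533e+01,
        1.61784055e-02,  6.97682990e-03,  5.94183689e-05]), 'position': array([0.16831767, 0.6015569 , 0.2305907 ]), 'ee_rot': array([ 1.35987106e-01,  9.90710397e-01, -6.42824305e-04, -5.44727367e-05]), 'ft_force': array([ 0.09236151,  0.64885572, -0.34495989]), 'torque': array([0.00032794, 0.02358409, 0.0052727 ]), 'grasp_force': 0.0, 'grip_width': 1.0012232509404686}
```

View pics/scene0.png

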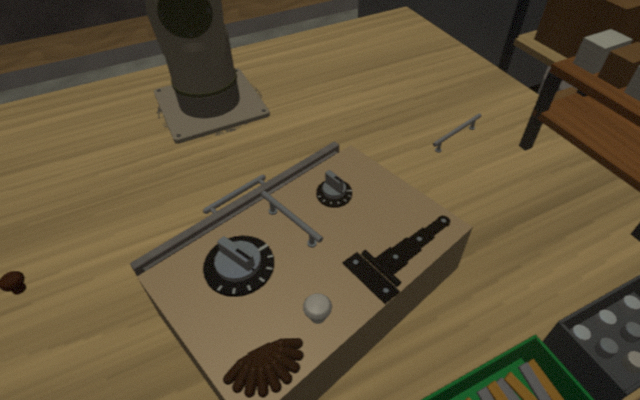

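View pics/top0.png

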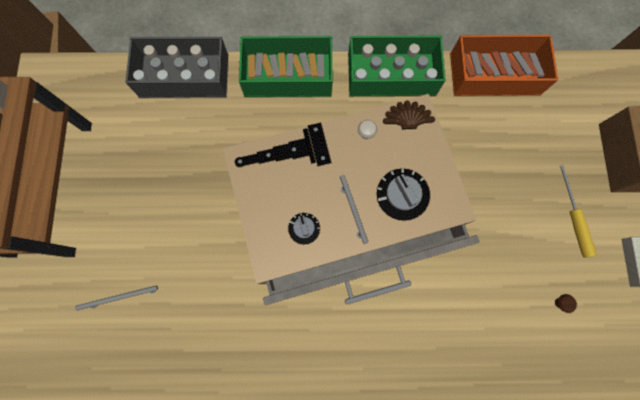

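The larger dial is at about (403,194) in top and (240,263) in scene; the smaller one is at (304,228) in top and (334,190) in scene. Next I'll zoom in on the larger dial.

```bash
cat > h.py <<'E'
import numpy as np,cv2
from workcell import manip
def ray(n,px,z):
    c=manip.calibration(n);T=c["world_from_camera"];px=np.atleast_2d(px).astype(float)
    d=np.c_[(px[:,0]-c["cx"])/c["fx"],-(px[:,1]-c["cy"])/c["fy"],-np.ones(len(px))]@T[:3,:3].T
    return T[:3,3]+d*((z-T[2,3])/d[:,2])[:,None]
def dark(n,im,c,r):
    m=(im.max(2)<60).astype(np.uint8); k=np.zeros_like(m);cv2.circle(k,c,r,1,-1);m&=k
    cs=cv2.findContours(m,cv2.RETR_EXTERNAL,cv2.CHAIN_APPROX_NONE)[0]
    return max(cs,key=cv2.contourArea)[:,0]
E
python3 - <<'E'
from h import *
for n,c,r in(("top",(403,194),32),("scene",(240,263),42)):
    im=cv2.imread(f"pics/{n}0.png"); p=ray(n,dark(n,im,c,r),.117)
    q=cv2.fitEllipse((p[:,:2]*1000).astype(np.float32)); print(n,q)
a=cv2.imread("pics/top0.png")[160:228,369:437];b=cv2.imread("pics/scene0.png")[225:301,197:283]
f=lambda x:cv2.convertScaleAbs(cv2.resize(x,(400,400),interpolation=cv2.INTER_CUBIC),alpha=1.5)
cv2.imwrite("pics/crop0.png",np.hstack([f(a),f(b)]))
E
```

```text
top ((571.9407348632812, -104.76748657226562), (87.10541534423828, 88.49076843261719), 8.332409858703613)
scene ((582.1196899414062, -112.69122314453125), (79.37220001220703, 100.83411407470703), 142.54733276367188)
```

View pics/crop0.png

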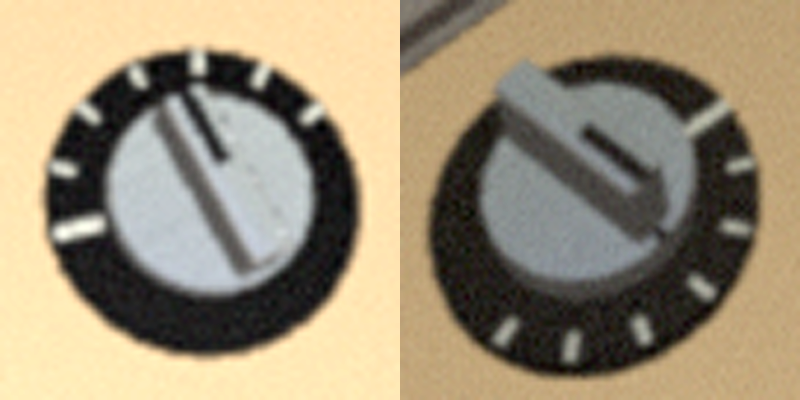

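The crop shows the long mark at the left, (78,230), with short marks going clockwise from it, and the line end of the bar pointing up-left close to mark 3. I'll check that numerically.

Run:
```python
from h import *
for n,c,r in(("top",(403,194),31),("scene",(240,263),38)):
    im=cv2.imread(f"pics/{n}0.png")
    for t in (60,80,100):
        m=((im.max(2)<t)*1).astype(np.uint8);k=m*0;cv2.circle(k,c,r,1,-1);m&=k
        p=cv2.findNonZero(m);h=cv2.convexHull(p)[:,0];P=(ray(n,h,.118)[:,:2]*1000).astype(np.float32)
        print(n,t,cv2.fitEllipse(P),cv2.minEnclosingCircle(P))
s=400/68
M=ray("top",np.array([(78,230),(63,168),(90,112),(138,75),(198,62),(262,75),(312,113)])/s+(369,160),.118)
C=ray("top",np.array([[205,200]])/s+(369,160),.118)
d=M-C;print("centre",C,"marks r",np.hypot(d[:,0],d[:,1]).round(4),"ang",np.degrees(np.arctan2(d[:,1],d[:,0])).round(1))
B=ray("top",np.array([(163,108),(243,270),(188,92),(224,160)])/s+(369,160),.148)
for a,b in((0,1),(2,3)):
    v=B[a]-B[b];print("bar",np.degrees(np.arctan2(v[1],v[0])),np.linalg.norm(v))
# scene marks
S=np.array([(708,118),(740,165),(737,228),(703,288),(642,330),(572,347),(507,331)])-(400,0)
f=lambda q:np.array(q)*[86/400,76/400]+(197,225)
M=ray("scene",f(S),.118)
import scipy.optimize as so
print("scene marks",M[:,:2].round(4))
q=ray("scene",f([(510,90),(665,185)])-np.array([400*86/400,0]),.148);v=q[1]-q[0]
print("bar scene",q,np.degrees(np.arctan2(v[1],v[0])))
```

```text
top 60 ((572.3526000976562, -104.03325653076172), (96.48681640625, 97.52896118164062), 54.01546096801758) ((572.6892700195312, -103.60955047607422), 49.06342697143555)
top 80 ((572.5455932617188, -104.13652038574219), (97.01306915283203, 98.50541687011719), 44.83365249633789) ((572.5687866210938, -104.18614196777344), 49.368045806884766)
top 100 ((572.570556640625, -104.0712661743164), (97.8434829711914, 99.3880615234375), 56.25777053833008) ((572.6677856445312, -103.90643310546875), 49.767757415771484)
scene 60 ((575.3236083984375, -106.75691986083984), (97.53649139404297, 101.73531341552734), 83.736083984375) ((575.42529296875, -107.08209228515625), 50.88417053222656)
scene 80 ((575.1207885742188, -106.52009582519531), (98.288330078125, 103.52018737792969), 83.67129516601562) ((575.2413330078125, -106.34562683105469), 51.56781005859375)
scene 100 ((574.2703857421875, -106.32443237304688), (98.92304229736328, 106.69131469726562), 89.55926513671875) ((573.059326171875, -108.3902587890625), 54.1504020690918)
centre [[ 0.57187732 -0.10589162  0.118     ]] marks r [0.0415 0.0456 0.0454 0.0454 0.0454 0.0458 0.0455] ang [103.   76.3  50.2  24.8  -0.5 -26.7 -51.7]
bar 22.799876353844947 0.054888688963329796
bar 24.286598102408135 0.023597925037063937
scene marks [[ 0.5642 -0.0653]
 [ 0.5834 -0.0623]
 [ 0.602  -0.0707]
 [ 0.6146 -0.0864]
 [ 0.6183 -0.1067]
 [ 0.6138 -0.1263]
 [ 0.6008 -0.1416]]
bar scene [[ 0.55130864 -0.11938139  0.148     ]
 [ 0.60077725 -0.08896746  0.148     ]] 31.583720933299432
```

The bar stands at about 24°, which matches mark 3 at 24.8°. Mark 4 is at about -0.5°, so the dial needs one click clockwise. I'll estimate the bar height and the move.

```bash
cat >> h.py <<'E'
from scipy.spatial.transform import Rotation as R
def togo(p,yang):  # target TCP world, world angle of tool y (deg, mod 180)
    o=manip.get_obs();r=R.from_quat(o["ee_rot"]);a=np.radians(yang)
    y=np.array([np.cos(a),np.sin(a),0]);z=np.array([0,0,-1.])
    for s in(1,-1):
        t=R.from_matrix(np.c_[np.cross(s*y,z),s*y,z]);print("rotvec",(r.inv()*t).as_rotvec().round(3))
    print("shift",r.inv().apply(np.array(p)-o["position"]).round(4),o["position"].round(4))
E
python3 - <<'E'
from h import *
f=lambda q:np.array(q,float)*[86/400,76/400]+(197,225)
u=np.array([np.cos(np.radians(24.3)),np.sin(np.radians(24.3))])
C=np.array([.575,-.1065])
for nm,px,t in(("back",(112,74),C-.029*u),):
    for z in np.arange(.138,.161,.004):
        q=ray("scene",f([px]),z)[0,:2]-t; print(nm,round(z,3),(q*1000).round(1))
g=lambda q:np.array(q,float)*68/400+(369,160)
C=np.array([.5727,-.104])
for z in np.arange(.138,.161,.004):
    q=ray("top",g([(163,108),(243,270)]),z)[:,:2]; n=np.array([-u[1],u[0]])
    print("left edge offset (want +7)",round(z,3),((q-C)@n*1000).round(1),"along",((q-C)@u*1000).round(1))
togo([.5735,-.105,.231],114.3)
E
```

```text
back 0.138 [-10.5   1.9]
back 0.142 [-7.1  1.6]
back 0.146 [-3.8  1.3]
back 0.15 [-0.4  1. ]
back 0.154 [2.9 0.8]
back 0.158 [6.3 0.5]
left edge offset (want +7) 0.138 [3.  4.5] along [ 27.4 -28.3]
left edge offset (want +7) 0.142 [4.3 5.7] along [ 26.7 -28.6]
left edge offset (want +7) 0.146 [5.5 7. ] along [ 26. -29.]
left edge offset (want +7) 0.15 [6.8 8.2] along [ 25.3 -29.4]
left edge offset (want +7) 0.154 [8.  9.5] along [ 24.7 -29.7]
left edge offset (want +7) 0.158 [ 9.3 10.7] along [ 24.  -30.1]
rotvec [-0.001 -0.    -0.697]
rotvec [-0.000e+00  2.000e-03  2.445e+00]
shift [-5.806e-01 -5.712e-01  4.000e-04] [0.1683 0.6016 0.2306]
```

Careful with the scale: shifts go in shares of 75 cm and turns go in shares of 180 degrees. That gives: -0.581 m / 0.75 = -0.7747, -0.571 m / 0.75 = -0.7613, 2.445 rad / 3.1416 = 0.7783.

```bash
F="see rows below"; echo '[[[0, 0, 0.7783], [-0.7747, -0.7613, 0], 0.6], [[0, 0, 0.7783], [-0.7747, -0.7613, 0], 0.6], [[0, 0, 0.7783], [-0.7747, -0.7613, 0], 0.6], [[0, 0, 0.7783], [-0.7747, -0.7613, 0], 0.6], [[0, 0, 0.7783], [-0.7747, -0.7613, 0], 0.6], [[0, 0, 0.7783], [-0.7747, -0.7613, 0], 0.6], [[0, 0, 0.7783], [-0.7747, -0.7613, 0], 0.6], [[0, 0, 0.7783], [-0.7747, -0.7613, 0], 0.6], [[0, 0, 0.7783], [-0.7747, -0.7613, 0], 0.6], [[0, 0, 0.7783], [-0.7747, -0.7613, 0], 0.6], [[0, 0, 0.7783], [-0.7747, -0.7613, 0], 0.6], [[0, 0, 0.7783], [-0.7747, -0.7613, 0], 0.6], [[0, 0, 0.7783], [-0.7747, -0.7613, 0], 0.6], [[0, 0, 0.7783], [-0.7747, -0.7613, 0], 0.6], [[0, 0, 0.7783], [-0.7747, -0.7613, 0], 0.6], [[0, 0, 0.7783], [-0.7747, -0.7613, 0], 0.6], [[0, 0, 0.7783], [-0.7747, -0.7613, 0], 0.6], [[0, 0, 0.7783], [-0.7747, -0.7613, 0], 0.6]]' | python3 jog.py 30
python3 - <<'E'
from h import *
togo([.5735,-.105,.131],114.3)
print(manip.get_obs()["joint_pos"].round(2))
cv2.imwrite("pics/s1.png",manip.camera("scene")[100:350,100:420].repeat(2,0).repeat(2,1))
E
```

```text
clock: 2.35
position: [0.574, -0.1038, 0.2315]
ee_rot: [0.977, 0.211, 0.0, -0.0]
ft_force: [-0.1, 0.1, -1.0]
grip_width: 0.597
grasp_force: 0.0
rotvec [ 1.000e-03 -1.000e-03 -3.141e+00]
rotvec [-0.    -0.001  0.001]
shift [-0.001   0.001   0.1005] [ 0.574  -0.1038  0.2315]
[-0.5   0.28  0.73  1.61 -0.19  1.33 -0.89]
```

View pics/s1.png

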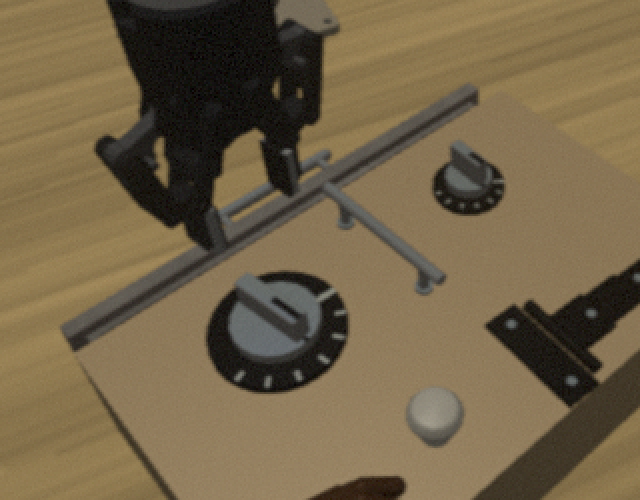

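The gripper hangs above the dial at about (210,240) to (285,185) in the crop, with its fingers straddling the bar direction. The dial at (280,330) is untouched. Now I'll go down.

Converted, 0.099 m / 0.75 = 0.132, 0.096 m / 0.75 = 0.128.

```bash
echo '[[[0, 0, 0], [-0.0013, 0.0013, 0.04], 0.6], [[0, 0, 0], [-0.0013, 0.0013, 0.08], 0.6], [[0, 0, 0], [-0.0013, 0.0013, 0.1067], 0.6], [[0, 0, 0], [-0.0013, 0.0013, 0.12], 0.6], [[0, 0, 0], [-0.0013, 0.0013, 0.128], 0.6], [[0, 0, 0], [-0.0013, 0.0013, 0.132], 0.6], [[0, 0, 0], [-0.0013, 0.0013, 0.132], 0.6], [[0, 0, 0], [-0.0013, 0.0013, 0.132], 0.6]]' | python3 jog.py
python3 - <<'E'
from h import *
cv2.imwrite("pics/s2.png",cv2.resize(manip.camera("scene")[180:320,150:330],None,fx=4,fy=4,interpolation=cv2.INTER_CUBIC))
E
```

```text
clock: 3.4
position: [0.5738, -0.1059, 0.1328]
ee_rot: [0.978, 0.21, 0.0, 0.0]
ft_force: [-0.6, 0.5, -0.3]
grip_width: 0.602
grasp_force: 0.0
```

View pics/s2.png

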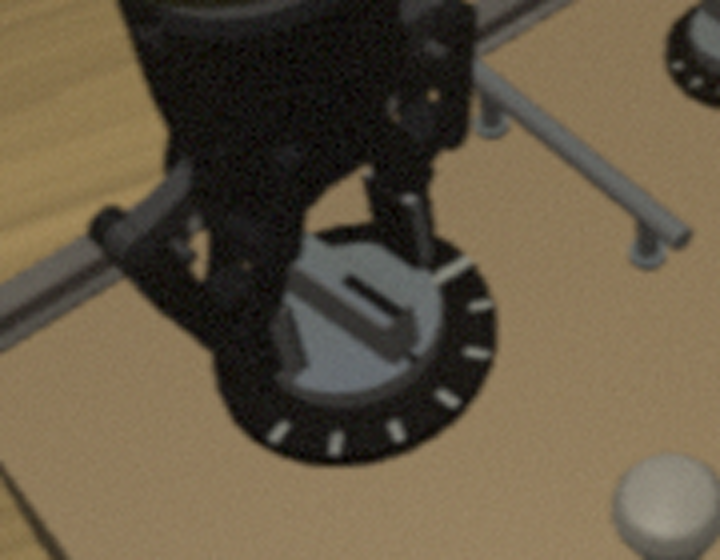

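The fingers straddle the bar at (290,350) and (420,230) in the crop, clear of the disc. Closing.

```bash
echo '[[[0, 0, 0], [0, 0, 0], 0.3], [[0, 0, 0], [0, 0, 0], 0.1], [[0, 0, 0], [0, 0, 0], 0], [[0, 0, 0], [0, 0, 0], 0], [[0, 0, 0], [0, 0, 0], 0], [[0, 0, 0], [0, 0, 0], 0]]' | python3 jog.py 25
```

```text
clock: 4.2
position: [0.5733, -0.1047, 0.1326]
ee_rot: [0.978, 0.211, -0.0, -0.001]
ft_force: [-3.9, 4.8, 5.5]
grip_width: 0.156
grasp_force: 27.5
```

The width is 13 mm, so it holds the bar. Turning one click clockwise.

Converted, 0.454 rad / 3.1416 = 0.1445.

```bash
echo '[[[0, 0, 0.0255], [0, 0, 0], 0], [[0, 0, 0.0509], [0, 0, 0], 0], [[0, 0, 0.0764], [0, 0, 0], 0], [[0, 0, 0.1019], [0, 0, 0], 0], [[0, 0, 0.1273], [0, 0, 0], 0], [[0, 0, 0.1445], [0, 0, 0], 0], [[0, 0, 0.1445], [0, 0, 0], 0], [[0, 0, 0.1445], [0, 0, 0], 0], [[0, 0, 0.1445], [0, 0, 0], 0]]' | python3 jog.py
python3 - <<'E'
from h import *
o=manip.get_obs();print(R.from_quat(o["ee_rot"]).as_matrix()[:,0],o["torque"],o["joint_pos"].round(2))
x=R.from_quat(o["ee_rot"]).as_matrix()[:,0];print(np.degrees(np.arctan2(x[1],x[0])))
E
```

```text
clock: 5.32
position: [0.5733, -0.105, 0.1325]
ee_rot: [1.0, -0.015, -0.0, -0.001]
ft_force: [-3.4, 2.8, 4.8]
grip_width: 0.156
grasp_force: 27.5
[ 9.99565786e-01 -2.94521346e-02 -9.00458466e-04] [ 0.54153584  0.86218197 -0.01910463] [-0.53  0.39  0.78  1.73 -0.3   1.14 -1.26]
-1.6877277536559756
```

Now at -1.7°, against about -1° for mark 4. Open, rise and back off.

Converted, -0.17 m / 0.75 = -0.2267, -0.14 m / 0.75 = -0.1867.

```bash
echo '[[[0, 0, 0], [0, 0, 0], 0.3], [[0, 0, 0], [0, 0, 0], 0.5], [[0, 0, 0], [0, 0, 0], 0.5], [[0, 0, 0], [0, 0, 0], 0.5], [[0, 0, 0], [0, 0, -0.0267], 0.5], [[0, 0, 0], [0, 0, -0.08], 0.5], [[0, 0, 0], [0, 0, -0.16], 0.5], [[0, 0, 0], [-0.08, 0, -0.1867], 0.5], [[0, 0, 0], [-0.16, 0, -0.1867], 0.5], [[0, 0, 0], [-0.2267, 0, -0.1867], 0.5], [[0, 0, 0], [-0.2267, 0, -0.1867], 0.5], [[0, 0, 0], [-0.2267, 0, -0.1867], 0.5]]' | python3 jog.py
python3 - <<'E'
from h import *
f=lambda x:cv2.convertScaleAbs(cv2.resize(x,(400,400),interpolation=cv2.INTER_CUBIC),alpha=1.5)
a=manip.camera("top");b=manip.camera("scene")
cv2.imwrite("pics/c3.png",np.hstack([f(a[160:228,369:437]),f(b[225:301,197:283])]))
cv2.imwrite("pics/full3.png",np.vstack([a[90:300,200:500],b[140:350,120:420]]))
E
```

```text
clock: 6.82
position: [0.4041, -0.1009, 0.2734]
ee_rot: [1.0, -0.015, 0.001, -0.001]
ft_force: [0.0, 0.1, -0.1]
grip_width: 0.499
grasp_force: 0.0
```

View pics/c3.png

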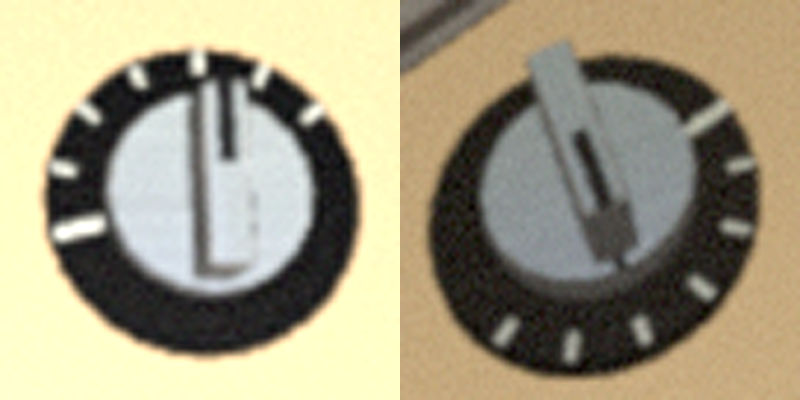

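View pics/full3.png

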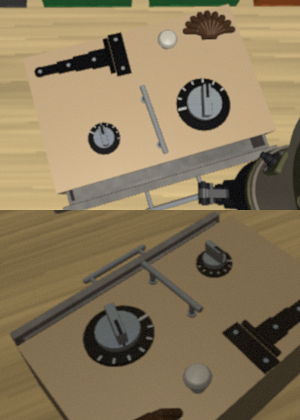

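The bar now points straight up in the top crop, with the line from (232,80) to (230,158), parallel to the direction of mark 4 at (198,62). In the scene crop its foot at (617,262) aims at mark 4 at (642,330). The smaller dial and the loose samples are unchanged, and the arm is clear.

```bash
python3 -c "
from workcell import manip
print(manip.hand_in())"
```

```text
the job is handed in; nothing more can be done
None
```

I turned the larger dial one click clockwise, from click 3 to click 4, and let go; the final pictures show its pointer at the fourth mark, the smaller dial untouched and the arm clear, and I handed the job in about 7 s into the 38 s allowed.

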